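# Touch off the clamped castor-foot casting and pin its bore

### The arm

A 6-joint arm with a two-finger parallel gripper is mounted at the origin on the work surface. World frame = base frame: x ahead of the robot, y to its left, z up, the work surface at z = 0. Lengths are in m, angles in rad, forces in N, time in s.
With the tool pointing down it reaches from about 0.35 to 0.775 m from the base axis. Payload 7.3 kg.
Tool frame: the origin (TCP) lies at the very end of the fingers, on their centre line; the grasp point (between the pads) lies 19 mm behind it; z points along the fingers, y is the line along which they close (so a half turn about z gives the same grasp; the last joint's range is limited). The gripper opens to 92 mm and grips with 3 to 60 N. Pads are 19 mm wide; open, the fingers measure 130 mm over their backs; the gripper's body (75 mm by 190 mm) begins 47 mm behind the grasp point.
Start: joints at [-1.379, 0.342, 1.524, -0, 1.275, -0.146], TCP at [0.174, -0.495, 0.227] pointing down, gripper open.
Joint ranges: [-2.53, 2.53], [-0.77, 2.02], [0.04, 2.7], [-1, 4.14], [0.28, 2.66], [-3.11, 3.11]. Speed limits (rad/s): [2.57, 2.57, 3.14, 3.14, 3.14, 3.14].

### API

Orientations are given as [roll, pitch, yaw] about the fixed x, y, z axes, in that order (R = Rz(yaw) Ry(pitch) Rx(roll)).
In Python, from cell import robot gives the robot as it stands.
- The arm moves only by the tool apply_moves, never from a script. Its argument "motion" is text: rows parted by semicolons, each of 7 numbers parted by spaces: the opening in per cent of the stroke, from 0 (shut) to 100 (fully open), then the shift along the tool's x, y, z in cm, then the turn, a rotation vector about the tool's x, y, z in rad. A call has 1 to 20 rows; each row shifts and turns the commanded pose from where the row before left it, along the tool's axes as they then stand; what a row does not reach is not made up. A row lasts 1/8 s, in which the tool goes at most 62.5 mm and 10.7 degrees, less where a joint would pass 70% of its speed; a pose out of reach is approached as far as the arm can. A call with a gripper value outside its range is refused whole. The fingers move at their own pace and stop on an object; "force" is the grip in N (left out, the last holds). Time passes only in rows, so rows that do not move let the fingers close. It gives the time, the measured TCP pose, the force, the opening and the grip force at its end, in the units of the state.
- robot.observe(): the state, without advancing time (a new reading comes with each control period).
- robot.read_camera(name): name is "side" or "top"; returns a dict with "img" (420x560x3 uint8, red, green, blue), "fovy" (degrees; the focal length in pixels is half the picture's height over the tangent of half this angle, whatever the lens; pixels are square), "cx", "cy" (the principal point, pixels), "R" (3x3) and "t" (3): a world point X has camera coordinates R X + t. Camera axes: x right, y down, z forward; pixel columns grow to the right and rows downward; lengths in m; the calibration is good to about 2 mm. A picture is of the moment at which its call begins. There is no depth.
- robot.hand_in(): hands the job in; it is judged then, once.
Trained networks look in a picture, given as the dict that the camera call returned (one of the last four; its "shot" number tells which), for a name from the list of things; names that differ only in an ending like _2 or _b are one class to them, and where a whole thing is asked for, a point or a joint stands for the part that bears it (a point fixed in the world has none). Each returns a list of dicts, best first, with "score" (0 to 1); they miss things now and then, are a little off and sometimes report something else, mostly with a low value. They report only what shows in the picture. A call takes as long as a camera call.
- robot.search_frame(target, picture): "centre" ([x, y, z] in m, in world coordinates, good to about 4 mm: the middle of the surface that is visible of it).
- robot.trace(target, picture): "pixels" (420x560 bool, what is visible of it).
The state is a dict: "time": time; "qpos": joint angles; "qvel": joint speeds; "joint_efforts": joint torques, N m; "tool_pos": TCP position; "tool_rot": TCP orientation; "contact_force": force on the tool from outside, world axes, zero at the start; "torque": the same for the moment, N m; "opening": finger opening in m; "grip_force": force on a finger pad.
Only numpy, scipy, OpenCV 4.12 (cv2) and the standard library are available. Lean on these libraries where they do the work, as an engineer would, in place of code of your own. Each camera call takes 0.05 s, during which the arm holds its last target. There are 200 camera calls.

### The job

The castor-foot casting is clamped roughly in place on the drill-press table, and must be located before it is drilled: take the orange-headed setting pin from its stand and, holding it upright, touch the casting with the pin's shank first on the bare long side near the end away from the bore, then on the same side near the bore end, then round the corner near the middle of the bare short end. Make each touch light, a few newtons held steady for half a second, and never push sideways with more than 12 N, or the casting may slip under its clamps. Then slide the pin gently down the bore, with no more than 25 N, until its collar sits flat on top, let go of it, and leave the other things on the bench where they are.

Things in the scene. Friction and masses are not known exactly. Their poses are not given: they have to be found in the camera images.
- plate: Drill-press table: blue plate with a dark iron top, 180 (x) x 200 (y) x 30 mm, bolted down askew; origin under its centre. It carries the casting and two dark strap clamps that overlap its red sides: one from its -x side at y = -40 mm (tip at x = -16), one from its -y side at x = 0 (tip at y = -42). Straps 24 mm wide, tops 97 mm above the bench, studs 115 mm.
- casting_place (a point): Point on the plate's top (30 mm up) where the middle of the casting's underside should be; it is off by up to 6 mm in x and y and 0.08 rad in yaw, unmeasured: touch to find it. Casting: aluminium block 56 (x) x 120 (y) x 55 mm, top 85 mm up; bare long side faces +x, bare short end +y, other two sides red. Slips at 18 N.
- bore_place (a point): Where the mouth of the casting's bore would be if the casting sat true: 85 mm above the bench, at x = 0, y = +36 mm of the plate. The real bore moves with the casting: its centre is exactly 28 mm in from the bare long side and 24 mm in from the bare short end. Bore 13 mm diameter, straight through, upright, rim chamfered 1.5 mm.
- pin: Steel setting pin, 0.2 kg, upright in the stand, collar on its top. Origin: middle of the tip, z up. Shank 12 mm dia., 40 mm long, tip bevelled 2 mm; collar 26 mm dia., 40 to 46 mm above the tip; orange square head 22 x 22 mm, 46 to 86 mm above the tip, flats along the pin's x and y. Grip two flats about 71 mm above the tip so the fingertips clear the collar.
- stand: Wooden pin stand, 70 (x) x 110 (y) x 55 mm high, fixed; origin at the centre of its underside. The pin stands in its middle hole (13 mm, 46 mm deep); its other small holes are empty.
- castor: Bystander: loose castor lying on its 60 x 46 mm plate, wheel up, 75 mm high. Origin under the plate.
- toy_car: Bystander: red toy car, 80 x 38 x 30 mm. Origin under its middle.
- jar: Bystander: amber jar with brass cap, 54 mm diameter, 65 mm high. Origin under its centre.
- wrench: Bystander: steel wrench lying flat, 160 mm long. Origin under its middle.

How it is judged:
By the outcome, as a careful person would: the job done as asked, in the order asked, and still so for the second after the job is handed in, with the robot touching nothing.
It also fails if it takes over 69 s, if anything falls off the work surface, if the arm or the gripper's body presses on something with over 40 N, if the wrist force passes 120 N, or if a joint passes its speed limit or range.

## Working session

There is one attempt and no reset: what is moved stays moved. The work goes in short steps, Python scripts to look and compute and a tool call to move; the robot and the scene stay as the last step left them, time stands still between calls to the robot, and variables do not carry over. Pictures are saved under pics/ and viewed, at most 10 in all, crops included, and the job is handed in when it is done.

Besides the shell and the picture viewer there is one more tool, called after "Emit:" as name(argument=value, ...), one argument or row to a line, values as JSON. apply_moves: Moves the arm, as the interface text tells. Its arguments: {"type":"object","properties":{"motion":{"type":"string"},"force":{"type":"number"}},"required":["motion"]}

```bash
mkdir -p pics; ls
cat > h.py <<'E'
import numpy as np, cv2
from cell import robot
def K(p):
    f=p["img"].shape[0]/2/np.tan(np.radians(p["fovy"])/2); return f,p["cx"],p["cy"]
def proj(p,X):
    f,cx,cy=K(p); c=np.array(p["R"])@np.array(X)+np.array(p["t"]); return f*c[0]/c[2]+cx,f*c[1]/c[2]+cy
def onz(p,u,v,z):
    f,cx,cy=K(p); R=np.array(p["R"]); C=-R.T@np.array(p["t"]); d=R.T@np.array([(u-cx)/f,(v-cy)/f,1]); return C+d*(z-C[2])/d[2]
def save(p,n): cv2.imwrite("pics/"+n,p["img"][:,:,::-1])
E
python3 - <<'E'
from h import *
a=robot.read_camera("top"); b=robot.read_camera("side")
im=np.hstack([a["img"],b["img"]])
save(a,"top0.png"); save(b,"side0.png")
for p,n in((a,"top"),(b,"side")):
    print(n,K(p),-np.array(p["R"]).T@p["t"])
    for t in["plate","pin","stand","castor","toy_car","jar","wrench"]:
        print(t,[(np.round(d["centre"],3).tolist(),round(d["score"],2)) for d in robot.search_frame(t,p)[:2]])
s=robot.observe(); print(s)
E
```

```text
pics
top (np.float64(456.26730393416466), 280.4170188333894, 206.686225410181) [ 0.48416798 -0.00164103  1.24412353]
plate [([0.566, -0.137, 0.03], 0.84)]
pin [([0.582, 0.126, 0.101], 0.46)]
stand [([0.576, 0.126, 0.056], 0.84)]
castor [([0.759, -0.001, 0.014], 0.61)]
toy_car [([0.44, -0.402, 0.017], 0.77)]
jar [([0.485, 0.4, 0.068], 0.78)]
wrench [([0.668, -0.357, 0.011], 0.7)]
side (np.float64(460.45969826586105), 281.1774316741442, 207.49016313608254) [0.34553496 0.66936284 0.9527184 ]
plate [([0.556, -0.107, 0.029], 0.61)]
pin [([0.57, 0.134, 0.092], 0.5)]
stand [([0.568, 0.149, 0.057], 0.94)]
castor [([0.76, 0.005, 0.032], 0.98)]
toy_car [([0.436, -0.393, 0.023], 0.56)]
jar [([0.479, 0.414, 0.061], 0.73)]
wrench [([0.666, -0.356, 0.01], 0.54), ([0.556, -0.11, 0.024], 0.2)]
{'time': 0.8, 'qpos': array([-1.37902776e+00,  3.41977221e-01,  1.52410387e+00,  2.83844918e-05,
        1.27539258e+00, -1.45968610e-01]), 'qvel': array([-0.00087214, -0.00202625, -0.00126926, -0.00073035,  0.00173819,
        0.00226359]), 'joint_efforts': array([-8.93324141e-04, -4.31085849e+01, -2.44465452e+01,  7.17188814e-02,
        4.80610959e-02, -1.22628713e-06]), 'tool_pos': array([ 0.17400906, -0.49534585,  0.22675099]), 'tool_rot': array([ 3.14147099e+00, -9.56198304e-06,  3.37728912e-01]), 'contact_force': array([ 0.65002364, -0.33311289,  0.66141757]), 'torque': array([-0.02466094,  0.03042288, -0.00578095]), 'grip_force': 0.0, 'opening': 0.09189004887147566}
```

View pics/top0.png

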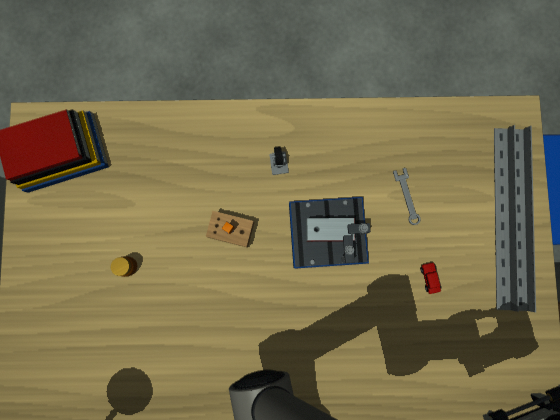

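View pics/side0.png

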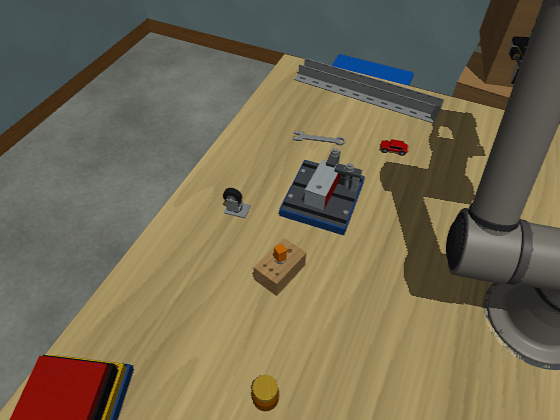

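The top view shows the plate around (328,232), the casting at (330,229) with its bare sides facing up and left, and the pin at (229,226) in the stand. The castor is at (280,160). The side view agrees.

Run:
```python
from h import *
a=robot.read_camera("top"); b=robot.read_camera("side")
for p,n in((a,"top"),(b,"side")):
    for t,z in(("plate",.03),("stand",.055),("pin",.13)):
        m=robot.trace(t,p)[0]["pixels"]
        c,_=cv2.findContours(m.astype(np.uint8),cv2.RETR_EXTERNAL,cv2.CHAIN_APPROX_NONE)
        c=max(c,key=cv2.contourArea)[:,0]
        P=np.array([onz(p,u,v,z)[:2] for u,v in c])
        r=cv2.minAreaRect((P*1000).astype(np.float32)); print(n,t,np.round(r[0],1),np.round(r[1],1),round(r[2],1),len(c))
g=lambda p,u,v,w,h,s:cv2.resize(p["img"][v:v+h,u:u+w],None,fx=s,fy=s,interpolation=cv2.INTER_CUBIC)
i1=g(a,200,190,180,90,4.4); i2=g(b,240,140,140,160,3)
cv2.imwrite("pics/c1.png",i1[:,:,::-1]);cv2.imwrite("pics/c2.png",cv2.resize(i2,(525,600))[:,:,::-1])
```

```text
top plate [ 570.2 -141.6] [181.8 210.3] 3.0 271
top stand [579.  122.7] [116.3  71.8] 74.5 126
top pin [575.8 118.9] [24.5 22.1] 89.1 27
side plate [ 564.8 -165.1] [182.6 299.2] 3.7 252
side stand [570.  139.1] [134.4  88.3] 76.4 170
side pin [562.9 156. ] [25.9 49. ] 24.4 48
```

View pics/c1.png

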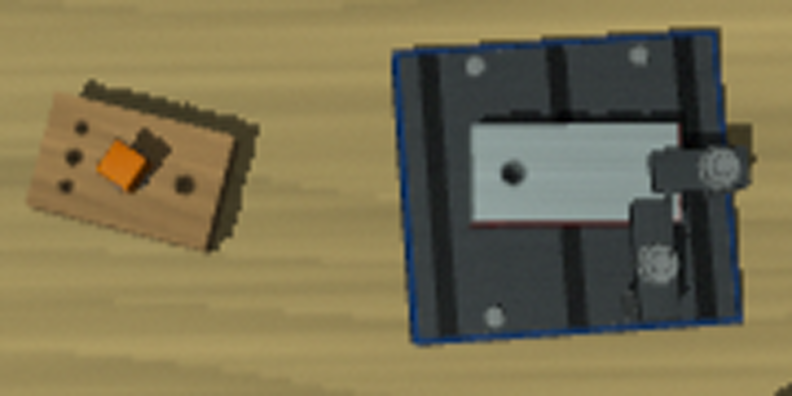

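View pics/c2.png

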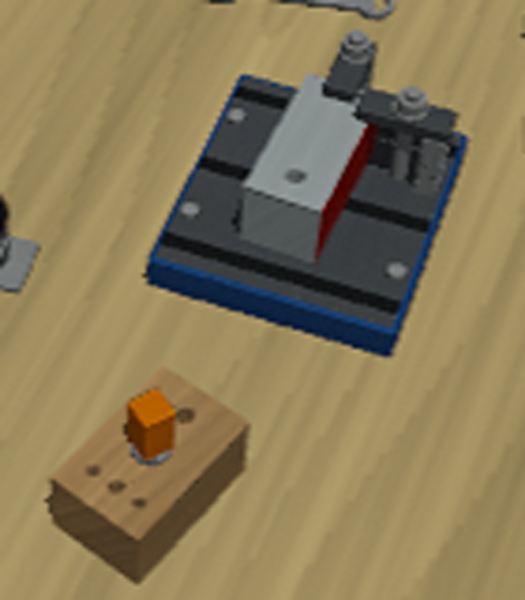

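```bash
cat > fit.py <<'E'
from h import *
from scipy.optimize import minimize
a=robot.read_camera("top"); b=robot.read_camera("side")
def box(q,sx,sy,z0,z1):
    x,y,w=q[:2].tolist()+[q[2]]; c,s=np.cos(w),np.sin(w)
    return [(x+c*i*sx/2-s*j*sy/2,y+s*i*sx/2+c*j*sy/2,z) for i in(-1,1) for j in(-1,1) for z in(z0,z1)]
def hull(p,pts,S=8):
    h=cv2.convexHull(np.array([proj(p,X) for X in pts],np.float32))
    m=np.zeros((420*2,560*2),np.uint8); cv2.fillConvexPoly(m,np.round(h*2*16+8).astype(np.int32),1,shift=4)
    return m
def fit(masks,dims,q0):
    q0=np.array(q0)
    M=[(p,cv2.resize(m.astype(np.uint8),None,fx=2,fy=2,interpolation=cv2.INTER_NEAREST)) for p,m in masks]
    def cost(d):
        q=q0+d*np.array([.01,.01,.2]); return sum(1-(h&m).sum()/(h|m).sum() for p,m in M for h in[hull(p,box(q,*dims))])
    best=min((minimize(cost,[0,0,w],method="Nelder-Mead",options=dict(initial_simplex=np.array([[0,0,w],[1,0,w],[0,1,w],[.3,.3,w+1]]))) for w in(-1.5,0,1.5)),key=lambda r:r.fun)
    return q0+best.x*np.array([.01,.01,.2]),best.fun
def org(p):
    h=cv2.cvtColor(p["img"],cv2.COLOR_RGB2HSV); m=(h[...,0]>6)&(h[...,0]<18)&(h[...,1]>190)&(h[...,2]>90)
    k=np.zeros_like(m); u,v=map(int,proj(p,[.578,.122,.08])); k[v-25:v+25,u-25:u+25]=1; return m&k
mk=[(p,org(p)) for p in(a,b)]; print([m.sum() for _,m in mk])
for s in(mk,mk[:1],mk[1:]): print("pin",fit(s,(.022,.022,.061,.101),[.578,.122,.3]))
st=[(p,robot.trace("stand",p)[0]["pixels"]|m) for p,m in mk]
pl=[(p,robot.trace("plate",p)[0]["pixels"]) for p in(a,)]
print("stand",fit(st[:1],(.07,.11,0,.055),[.578,.122,-.27]))
print("plate",fit(pl,(.18,.2,0,.03),[.57,-.137,.05]))
for p,nm,c,o,s in((a,"top",[(472,124),(681,122),(684,222),(472,222),(513,173)],(200,190),4.4),(b,"side",[(247,185),(320,209),(375,128),(310,78),(296,177)],(240,140),3.75)):
    print(nm,[np.round(onz(p,o[0]+u/s,o[1]+v/s,.085)[:2]*1e3,1).tolist() for u,v in c])
E
python3 fit.py
```

```text
[np.int64(74), np.int64(148)]
pin (array([0.57901482, 0.12416191, 0.92988275]), np.float64(0.6340095163789409))
pin (array([0.58029214, 0.12524434, 0.86071523]), np.float64(0.26817042606516295))
pin (array([0.57768524, 0.12434323, 0.66020137]), np.float64(0.3046594982078853))
stand (array([ 0.58043606,  0.12372037, -0.25999378]), np.float64(0.04108196054504776))
plate (array([ 0.56827181, -0.13926547,  0.03692446]), np.float64(0.039806996381182125))
top [[600.1, -78.5], [599.4, -199.9], [541.4, -199.5], [543.3, -77.2], [571.3, -101.6]]
side [[594.4, -77.8], [541.8, -78.0], [533.0, -164.7], [591.8, -192.3], [566.8, -98.4]]
```

Emit:
apply_moves(
  motion="100 3.67 -2.81 0.17 0 0 0;100 3.67 -2.81 0.17 0 0 0;100 3.67 -2.81 0.17 0 0 0;100 3.67 -2.81 0.17 0 0 0;100 3.67 -2.81 0.17 0 0 0;100 3.67 -2.81 0.17 0 0 0;100 3.67 -2.81 0.17 0 0 0;100 3.67 -2.81 0.17 0 0 0;100 3.67 -2.81 0.17 0 0 0;100 3.67 -2.81 0.17 0 0 0;100 3.67 -2.81 0.17 0 0 0;100 3.67 -2.81 0.17 0 0 0;100 3.67 -2.81 0.17 0 0 0;100 3.67 -2.81 0.17 0 0 0;100 3.67 -2.81 0.17 0 0 0;100 3.67 -2.81 0.17 0 0 0;100 0 0 0 0 0 -0.154;100 0 0 0 0 0 -0.154;100 0 0 0 0 0 -0.154;100 0 0 0 0 0 0",
  force=60,
)

```text
time: 3.95
tool_pos: [0.579, 0.1235, 0.1994]
tool_rot: [-3.142, 0.0, 0.798]
contact_force: [0.2, 0.5, -0.2]
opening: 0.0918
grip_force: 0.0
```

Emit:
apply_moves(
  motion="100 0 0 3 0 0 0;100 0 0 3 0 0 0;100 0 0 3 0 0 0;100 0 0 2.5 0 0 0;100 0 0 1.7 0 0 0;100 0 0 0 0 0 0;0 0 0 0 0 0 0;0 0 0 0 0 0 0;0 0 0 0 0 0 0;0 0 0 0 0 0 0;0 0 0 0 0 0 0;0 0 0 0 0 0 0",
  force=60,
)

```text
time: 5.45
tool_pos: [0.579, 0.1234, 0.0675]
tool_rot: [3.142, 0.0, 0.8]
contact_force: [-0.3, 0.4, 0.9]
opening: 0.0363
grip_force: 0.0
```

Emit:
apply_moves(
  motion="0 0 0 0 0 0 0;0 0 0 0 0 0 0;0 0 0 0 0 0 0;0 0 0 0 0 0 0",
)

```text
time: 5.95
tool_pos: [0.5773, 0.1248, 0.0674]
tool_rot: [-3.138, 0.001, 0.8]
contact_force: [-5.6, 5.3, 4.5]
opening: 0.0217
grip_force: 59.5
```

Emit:
apply_moves(
  motion="0 0 -0.15 0 0 0 0;0 0 -0.1 0 0 0 0;0 0 0 0 0 0 0;0 0 0 0 0 0 0",
)

```text
time: 6.45
tool_pos: [0.5771, 0.125, 0.0675]
tool_rot: [-3.141, 0.0, 0.8]
contact_force: [-1.1, -0.2, 2.1]
opening: 0.0218
grip_force: 59.5
```

Emit:
apply_moves(
  motion="0 0 0 -0.5 0 0 0;0 0 0 -1 0 0 0;0 0 0 -2 0 0 0;0 0 0 -3 0 0 0;0 0 0 -3.5 0 0 0;0 0 0 -3.3 0 0 0;0 0 0 0 0 0 -0.154;0 0 0 0 0 0 -0.154;0 0 0 0 0 0 -0.154;0 0 0 0 0 0 -0.154;0 0 0 0 0 0 -0.154;0 -4 0.6 0 0 0 0;0 -4 0.6 0 0 0 0;0 -4 0.6 0 0 0 0;0 -4 0.6 0 0 0 0;0 -4 0.6 0 0 0 0;0 -4 0.6 0 0 0 0;0 -4 0.6 0 0 0 0;0 -2.3 0.6 0 0 0 0;0 0 0 0 0 0 0",
)

```text
time: 8.95
tool_pos: [0.6251, -0.1798, 0.2008]
tool_rot: [3.141, 0.001, 1.567]
contact_force: [-0.0, -0.1, -1.8]
opening: 0.0221
grip_force: 59.5
```

Run:
```python
from h import *
a=robot.read_camera("top"); b=robot.read_camera("side")
i=cv2.resize(b["img"][100:240,230:400],None,fx=3.5,fy=3.5,interpolation=cv2.INTER_CUBIC)
cv2.imwrite("pics/d.png",i[:,:,::-1])
s=robot.observe();print(s["tool_pos"],s["tool_rot"],s["contact_force"],s["opening"])
```

```text
[ 0.62488228 -0.17750472  0.20079527] [ 3.14130812e+00 -2.72907793e-04  1.56953000e+00] [ 0.4386776   0.11841304 -2.00777912] 0.021839098711526735
```

View pics/d.png

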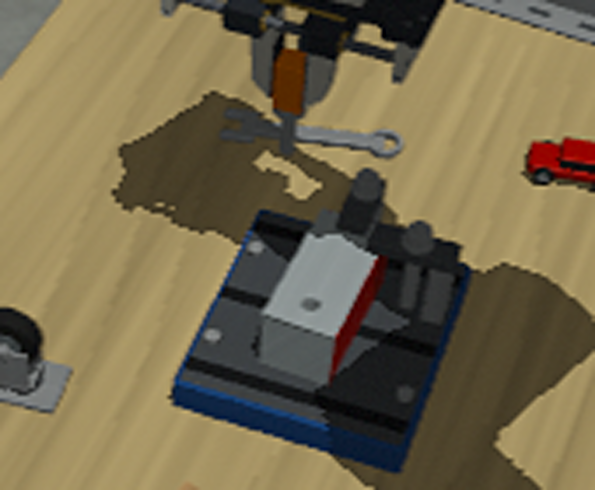

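The pin hangs upright at about (288,120), clear of the clamps and on the bare-side side of the casting. Next I lower it and approach.

Emit:
apply_moves(
  motion="0 0 0 2.5 0 0 0;0 0 0 2.5 0 0 0;0 0 0 2.5 0 0 0;0 0 0 1.5 0 0 0;0 0 0 0.65 0 0 0;0 0 -0.4 0 0 0 0;0 0 -0.3 0 0 0 0;0 0 0 0 0 0 0;0 0 0 0 0 0 0",
)

```text
time: 10.18
tool_pos: [0.6181, -0.178, 0.1045]
tool_rot: [3.141, 0.0, 1.57]
contact_force: [-0.4, -0.1, -1.2]
opening: 0.0219
grip_force: 59.5
```

Emit:
apply_moves(
  motion="0 0 -0.15 0 0 0 0;0 0 -0.15 0 0 0 0;0 0 -0.15 0 0 0 0;0 0 -0.15 0 0 0 0;0 0 0 0 0 0 0",
)

```text
time: 10.8
tool_pos: [0.6118, -0.1778, 0.104]
tool_rot: [-3.141, 0.0, 1.57]
contact_force: [0.2, -0.3, -0.9]
opening: 0.0219
grip_force: 59.5
```

Emit:
apply_moves(
  motion="0 0 -0.1 0 0 0 0;0 0 -0.1 0 0 0 0;0 0 -0.1 0 0 0 0;0 0 0 0 0 0 0",
)

```text
time: 11.3
tool_pos: [0.6089, -0.1778, 0.104]
tool_rot: [-3.142, 0.0, 1.57]
contact_force: [0.3, -0.3, -1.8]
opening: 0.0219
grip_force: 59.5
```

Emit:
apply_moves(
  motion="0 0 -0.1 0 0 0 0;0 0 -0.1 0 0 0 0;0 0 0 0 0 0 0",
)

```text
time: 11.68
tool_pos: [0.6068, -0.1778, 0.104]
tool_rot: [-3.142, 0.0, 1.57]
contact_force: [-0.1, 0.7, -1.0]
opening: 0.0215
grip_force: 59.5
```

Emit:
apply_moves(
  motion="0 0 -0.1 0 0 0 0;0 0 -0.1 0 0 0 0;0 0 0 0 0 0 0",
)

```text
time: 12.05
tool_pos: [0.6049, -0.1779, 0.104]
tool_rot: [3.142, 0.0, 1.57]
contact_force: [-0.2, -0.8, -1.4]
opening: 0.0218
grip_force: 59.5
```

Emit:
apply_moves(
  motion="0 0 -0.1 0 0 0 0;0 0 -0.1 0 0 0 0;0 0 0 0 0 0 0",
)

```text
time: 12.42
tool_pos: [0.6039, -0.1779, 0.1042]
tool_rot: [3.139, 0.0, 1.57]
contact_force: [5.5, -0.5, -3.8]
opening: 0.0219
grip_force: 59.7
```

Emit:
apply_moves(
  motion="0 0 0.02 0 0 0 0;0 0 0 0 0 0 0;0 0 0 0 0 0 0;0 0 0 0 0 0 0;0 0 0 0 0 0 0;0 0 0 0 0 0 0",
)

```text
time: 13.18
tool_pos: [0.6039, -0.1779, 0.1042]
tool_rot: [3.14, 0.0, 1.57]
contact_force: [5.8, -0.3, -3.5]
opening: 0.0214
grip_force: 59.7
```

```bash
python3 -c "
from h import *
s=robot.observe();print(s['time'],s['tool_pos'],s['tool_rot'],s['contact_force'],s['torque'])"
```

```text
13.175 [ 0.60390536 -0.17787357  0.10420618] [3.13978143e+00 4.15209131e-04 1.56978425e+00] [ 5.7862036  -0.29987056 -3.54102035] [ 0.03187601 -1.28812601  0.02778741]
```

Emit:
apply_moves(
  motion="0 0 0.4 0 0 0 0;0 0 0.5 0 0 0 0;0 2 0 0 0 0 0;0 3 0 0 0 0 0;0 3 0 0 0 0 0;0 0 -0.2 0 0 0 0;0 0 -0.1 0 0 0 0;0 0 0 0 0 0 0",
)

```text
time: 14.18
tool_pos: [0.6091, -0.0984, 0.1041]
tool_rot: [-3.142, 0.0, 1.569]
contact_force: [0.9, -0.2, -1.2]
opening: 0.0219
grip_force: 59.7
```

Emit:
apply_moves(
  motion="0 0 -0.1 0 0 0 0;0 0 -0.1 0 0 0 0;0 0 -0.1 0 0 0 0;0 0 0 0 0 0 0",
)

```text
time: 14.68
tool_pos: [0.6061, -0.0979, 0.104]
tool_rot: [-3.141, 0.0, 1.57]
contact_force: [0.7, -0.2, -1.4]
opening: 0.0216
grip_force: 59.7
```

Emit:
apply_moves(
  motion="0 0 -0.1 0 0 0 0;0 0 -0.1 0 0 0 0;0 0 0 0 0 0 0",
)

```text
time: 15.05
tool_pos: [0.6048, -0.0979, 0.1041]
tool_rot: [3.14, 0.0, 1.57]
contact_force: [2.6, 0.6, -2.5]
opening: 0.0218
grip_force: 59.7
```

Emit:
apply_moves(
  motion="0 0 -0.05 0 0 0 0;0 0 0 0 0 0 0;0 0 0 0 0 0 0;0 0 0 0 0 0 0;0 0 0 0 0 0 0;0 0 0 0 0 0 0",
)

```text
time: 15.8
tool_pos: [0.6047, -0.0979, 0.1042]
tool_rot: [3.139, 0.0, 1.57]
contact_force: [6.5, 0.0, -5.1]
opening: 0.0218
grip_force: 59.7
```

```bash
python3 -c "
from h import *
s=robot.observe();print(s['time'],s['tool_pos'],s['tool_rot'],s['contact_force'],s['torque'])"
```

```text
15.8 [ 0.60470822 -0.09787626  0.10416344] [3.13923233e+00 3.12652951e-04 1.56972950e+00] [ 6.5034953   0.01681588 -5.12874663] [ 0.02109021 -1.27272056  0.03337828]
```

Emit:
apply_moves(
  motion="0 0 0.4 0 0 0 0;0 0 0.9 0 0 0 0;0 2 0 0 0 0 0;0 2.3 0 0 0 0 0;0 0 -1.5 0 0 0 0;0 0 -1.7 0 0 0 0;0 0 -1.5 0 0 0 0;0 -0.4 0 0 0 0 0;0 -0.3 0 0 0 0 0;0 0 0 0 0 0 0",
)

```text
time: 17.05
tool_pos: [0.5703, -0.0619, 0.104]
tool_rot: [3.141, 0.0, 1.57]
contact_force: [0.8, -0.2, -2.0]
opening: 0.0216
grip_force: 59.7
```

Emit:
apply_moves(
  motion="0 -0.1 0 0 0 0 0;0 -0.1 0 0 0 0 0;0 -0.1 0 0 0 0 0;0 -0.1 0 0 0 0 0;0 0 0 0 0 0 0",
)

```text
time: 17.68
tool_pos: [0.5698, -0.0659, 0.104]
tool_rot: [3.142, 0.0, 1.57]
contact_force: [0.1, 0.3, -1.9]
opening: 0.0218
grip_force: 59.7
```

Emit:
apply_moves(
  motion="0 -0.1 0 0 0 0 0;0 -0.1 0 0 0 0 0;0 -0.1 0 0 0 0 0;0 0 0 0 0 0 0",
)

```text
time: 18.18
tool_pos: [0.5697, -0.0689, 0.104]
tool_rot: [-3.142, 0.0, 1.57]
contact_force: [0.5, 0.8, -1.3]
opening: 0.0218
grip_force: 59.7
```

Emit:
apply_moves(
  motion="0 -0.1 0 0 0 0 0;0 -0.1 0 0 0 0 0;0 0 0 0 0 0 0",
)

```text
time: 18.55
tool_pos: [0.5697, -0.0707, 0.104]
tool_rot: [-3.142, -0.0, 1.57]
contact_force: [0.1, 0.2, -1.9]
opening: 0.0218
grip_force: 59.7
```

Emit:
apply_moves(
  motion="0 -0.1 0 0 0 0 0;0 -0.1 0 0 0 0 0;0 0 0 0 0 0 0",
)

```text
time: 18.92
tool_pos: [0.5697, -0.0711, 0.104]
tool_rot: [-3.141, -0.003, 1.57]
contact_force: [0.4, 7.5, -1.5]
opening: 0.0221
grip_force: 59.8
```

Emit:
apply_moves(
  motion="0 0.05 0 0 0 0 0;0 0 0 0 0 0 0;0 0 0 0 0 0 0;0 0 0 0 0 0 0;0 0 0 0 0 0 0;0 0 0 0 0 0 0;0 0 0 0 0 0 0",
)

```text
time: 19.8
tool_pos: [0.5697, -0.071, 0.104]
tool_rot: [-3.141, -0.002, 1.57]
contact_force: [0.2, 5.9, -0.5]
opening: 0.022
grip_force: 59.8
```

```bash
python3 -c "
from h import *
s=robot.observe();print(s['time'],s['tool_pos'],s['tool_rot'],s['contact_force'],s['torque'])"
```

```text
19.8 [ 0.56967515 -0.07101293  0.10398139] [-3.14139468e+00 -1.89075675e-03  1.56992579e+00] [ 0.20709378  5.8841142  -0.54937736] [ 1.1864752  -0.16854234  0.00535261]
```

Emit:
apply_moves(
  motion="0 0.4 0 0 0 0 0;0 0.6 0 0 0 0 0;0 0 0 -2 0 0 0;0 0 0 -2.5 0 0 0;0 0 0 -1 0 0 0;0 -1 0.1 0 0 0 0;0 -1.5 0 0 0 0 0;0 -1.4 0 0 0 0 0;0 0 0 1 0 0 0;0 0 0 0.7 0 0 0;0 0 0 0 0 0 0;0 0 0 0 0 0 0",
)

```text
time: 21.3
tool_pos: [0.5708, -0.101, 0.142]
tool_rot: [3.142, 0.0, 1.57]
contact_force: [-0.4, -0.2, -2.0]
opening: 0.0217
grip_force: 59.8
```

```bash
python3 -c "
from h import *
s=robot.observe();print(s['time'],s['tool_pos'],s['tool_rot'],s['contact_force'],s['torque'])
b=robot.read_camera('side')
i=cv2.resize(b['img'][120:240,260:390],None,fx=4.5,fy=4.5,interpolation=cv2.INTER_CUBIC)
cv2.imwrite('pics/e.png',i[:,:,::-1])"
```

```text
21.3 [ 0.57082339 -0.10095901  0.14202644] [3.14150831e+00 6.41849752e-05 1.57035809e+00] [-0.42148791 -0.22770803 -2.02328034] [ 0.01574767 -0.14173705 -0.02339383]
```

View pics/e.png

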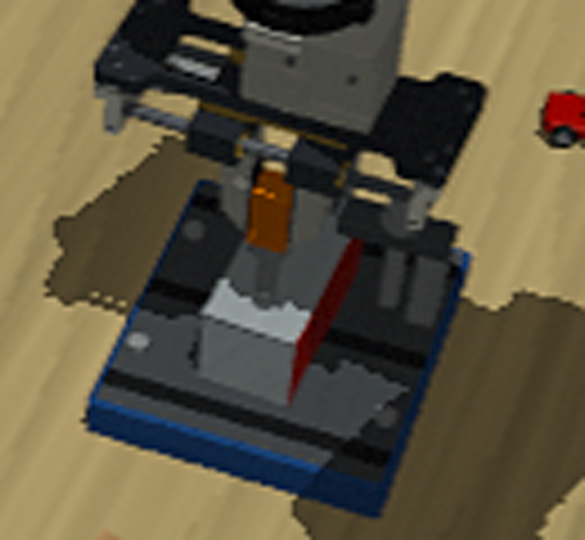

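The pin tip, around (265,302), is just above the bore mouth and upright. I descend gently from here.

Emit:
apply_moves(
  motion="0 0 0 0.2 0 0 0;0 0 0 0.2 0 0 0;0 0 0 0.1 0 0 0;0 0 0 0.1 0 0 0;0 0 0 0.1 0 0 0;0 0 0 0.1 0 0 0;0 0 0 0 0 0 0",
)

```text
time: 22.22
tool_pos: [0.5707, -0.1013, 0.1339]
tool_rot: [-3.141, 0.0, 1.57]
contact_force: [-0.7, -0.5, -1.4]
opening: 0.0215
grip_force: 59.8
```

Tip is 4 mm into the bore with no contact force.

Emit:
apply_moves(
  motion="0 0 0 0.3 0 0 0;0 0 0 0.3 0 0 0;0 0 0 0.3 0 0 0;0 0 0 0.3 0 0 0;0 0 0 0 0 0 0",
)

```text
time: 22.85
tool_pos: [0.5706, -0.1012, 0.1217]
tool_rot: [-3.141, -0.0, 1.57]
contact_force: [-0.1, -0.1, -2.3]
opening: 0.0218
grip_force: 59.8
```

Emit:
apply_moves(
  motion="0 0 0 0.3 0 0 0;0 0 0 0.3 0 0 0;0 0 0 0.3 0 0 0;0 0 0 0.3 0 0 0;0 0 0 0.3 0 0 0;0 0 0 0.3 0 0 0;0 0 0 0.2 0 0 0;0 0 0 0 0 0 0",
)

```text
time: 23.85
tool_pos: [0.5706, -0.1012, 0.1017]
tool_rot: [-3.141, -0.0, 1.57]
contact_force: [0.5, 1.0, -1.7]
opening: 0.022
grip_force: 59.8
```

Emit:
apply_moves(
  motion="0 0 0 0.1 0 0 0;0 0 0 0.1 0 0 0;0 0 0 0.1 0 0 0;0 0 0 0.05 0 0 0;0 0 0 0 0 0 0",
)

```text
time: 24.48
tool_pos: [0.5707, -0.1012, 0.0985]
tool_rot: [3.142, -0.0, 1.57]
contact_force: [0.8, 2.4, -0.6]
opening: 0.0214
grip_force: 59.8
```

Emit:
apply_moves(
  motion="0 0 0 0.05 0 0 0;0 0 0 0.05 0 0 0;0 0 0 0 0 0 0",
)

```text
time: 24.85
tool_pos: [0.5708, -0.1013, 0.0976]
tool_rot: [3.141, 0.0, 1.57]
contact_force: [0.7, 2.7, 0.3]
opening: 0.0222
grip_force: 59.8
```

Emit:
apply_moves(
  motion="0 0 0 0.05 0 0 0;0 0 0 0.05 0 0 0;0 0 0 0 0 0 0",
)

```text
time: 25.22
tool_pos: [0.5708, -0.1013, 0.0973]
tool_rot: [3.141, 0.0, 1.57]
contact_force: [-1.5, 3.7, 6.0]
opening: 0.022
grip_force: 59.8
```

Emit:
apply_moves(
  motion="50 0 0 0 0 0 0;50 0 0 0 0 0 0;50 0 0 0 0 0 0;50 0 0 0 0 0 0;50 0 0 -0.5 0 0 0;50 0 0 -2 0 0 0;50 0 0 -3 0 0 0;50 0 0 -3 0 0 0;50 0 0 -3 0 0 0;50 -4 0 0 0 0 0;50 -4 0 0 0 0 0;50 -4 0 0 0 0 0;50 -4 0 0 0 0 0;50 0 0 0 0 0 0;50 0 0 0 0 0 0",
)

```text
time: 27.1
tool_pos: [0.5704, -0.2608, 0.2116]
tool_rot: [-3.141, -0.0, 1.57]
contact_force: [0.1, 0.9, 0.4]
opening: 0.0459
grip_force: 0.0
```

```bash
python3 -c "
from h import *
b=robot.read_camera('side');a=robot.read_camera('top')
g=lambda p,u,v,w,h,s:cv2.resize(p['img'][v:v+h,u:u+w],(s,420),interpolation=cv2.INTER_CUBIC)
i=np.hstack([g(b,260,120,120,130,388),g(a,280,180,120,130,388)])
cv2.imwrite('pics/f.png',i[:,:,::-1])"
```

```text
(no output)
```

View pics/f.png

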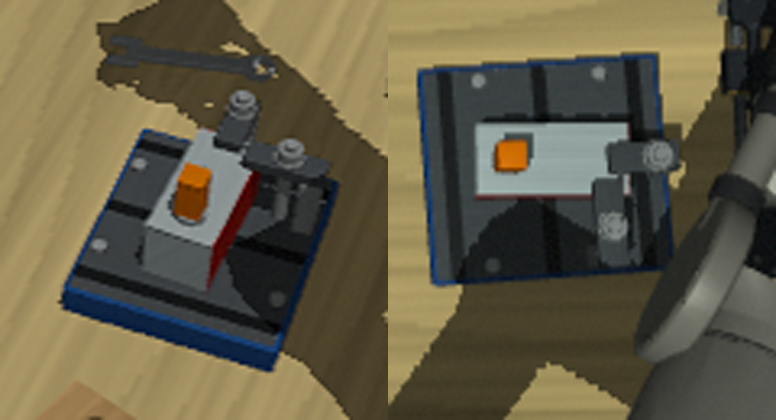

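The pin is seated in the bore with its collar flat on the top: head at (192,195) in the side crop and (512,155) in the top crop. The gripper is clear.

```bash
python3 -c "
from h import *
print(robot.hand_in())"
```

```text
the job is handed in; nothing more can be done
None
```

I made all three touches in the order asked (the highest side force I read was 7.5 N), then slid the pin down the bore until its collar sat on the casting with about 8 N, let go of it, and handed the job in at about 27 s with the bystanders not touched.

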